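# Set the screw press to a setting slip and lock the setting

### The arm

A 6-joint arm with a two-finger parallel gripper is mounted at the origin on a cart in front of the work surface, level with it; the furniture and walls round the work are solid. World frame = base frame: x ahead of the robot, y to its left, z up, the work surface at z = 0. Lengths are in m, angles in rad, forces in N, time in s.
With the tool pointing down it reaches from about 0.35 to 0.95 m from the base axis. Payload 17.4 kg.
Tool frame: the origin (TCP) lies at the very end of the fingers, on their centre line; the grasp point (between the pads) lies 19 mm behind it (manip.grip_depth is the distance from the TCP to the grasp point, in m); z points along the fingers, y is the line along which they close (so a half turn about z gives the same grasp; the last joint's range is limited). The gripper opens to 93 mm and grips with 3 to 60 N. Pads are 15 mm wide; open, the fingers measure 128 mm over their backs; the gripper's body (75 mm by 188 mm) begins 65 mm behind the grasp point.
Start: joints at [1.222, 0.116, 1.442, -0, 1.584, -0.038], TCP at [0.206, 0.643, 0.219] pointing down, gripper open.
Joint ranges: [-2.83, 2.83], [-0.83, 2.19], [0.07, 2.5], [-1.14, 4.28], [0.01, 3], [-2.97, 2.97]. Speed limits (rad/s): [1.89, 1.89, 2.22, 3.14, 3.14, 3.14].

### API

Orientations are given as a unit quaternion [x, y, z, w].
In Python, from rig import manip gives the robot as it stands.
- The arm moves only by the shell command python3 shift.py, which reads ROWS from standard input. ROWS is a JSON list that holds a single list of rows (three levels of brackets), with 1 to 8 rows, each of 5 numbers: dx, dy, dz in m, then a turn about the tool's z in rad, then the finger opening in m; each row is the pose to reach, as a shift and turn from the pose commanded when the command began, along the tool's axes at that moment; what a row does not reach only later rows make up. A row lasts 1/12 s, in which the tool goes at most 0.0417 m and 0.125 rad, less where a joint would pass 70% of its speed; a pose out of reach is approached as far as the arm can. The fingers move at their own pace and stop on an object; the grip force is fixed at half the most. Time passes only in rows, so rows that do not move let the fingers close. It prints the time, the measured TCP pose, the force, the opening and the grip force at its end. Input that does not fit is refused with a message, and nothing moves.
- manip.observe(): the state, without advancing time (a new reading comes with each control period).
- manip.read_camera(name): name is "scene" or "top" or "wrist"; returns a dict with "color" (420x560x3 uint8, blue, green, red), "vfov" (degrees; the focal length in pixels is half the picture's height over the tangent of half this angle, whatever the lens; pixels are square), "cx", "cy" (the principal point, pixels), "dist" ([k1, k2, p1, p2, k3] as OpenCV has them; the pictures are not rectified), "origin" and "rotation" of the camera in the world; the wrist camera has in their place "mount" (4x4, takes a point from camera to tool coordinates, whose origin is the TCP and whose axes are the flange's). Camera axes: x right, y down, z forward; pixel columns grow to the right and rows downward; lengths in m; the calibration is good to about 2 mm. A picture is of the moment at which its call begins: read the wrist's pose just before it. There is no depth.
- manip.sign_off(): hands the job in; it is judged then, once.
The state is a dict: "t": time; "joints": joint angles; "qd": joint speeds; "joint_efforts": joint torques, N m; "tcp_pos": TCP position; "eef_rot": TCP orientation; "ft_force": force on the tool from outside, world axes, zero at the start; "torque": the same for the moment, N m; "width": finger opening in m; "finger_force": force on a finger pad.
Only numpy, scipy, OpenCV 4.12 (cv2) and the standard library are available. Lean on these libraries where they do the work, as an engineer would, in place of code of your own. Each camera call takes 0.05 s, during which the arm holds its last target. There are 200 camera calls.

### The job

Set up the little screw press for the next run: take the middle-sized of the three steel setting slips (10 mm thick, two grooves), slide its free end in under the punch so that it lies flat on the bed, and turn the knurled knob clockwise until the punch has closed on the slip and holds it firmly without being forced. Then turn the lock ring below the knob clockwise as far as it goes, and leave the slip nipped in the press. Leave the other two slips and everything round about where they are.

Things in the scene. Friction and masses are not known exactly. Their poses are not given: they have to be found in the camera images.
- press: small grey cast screw press, bolted down. Origin: on the bench under the punch axis; x points from the open throat to the column, z up. Base x -115 to +90, y +-46, top at z 20 mm. Head x -30 to +86, y +-28, z 85 to 125 mm, with a bush (diameter 29 mm) below it to z 73 mm and a boss (diameter 48 mm) on it to z 141 mm, above which are the lock ring and the knob (top at z 190 mm).
- anvil (a point): point on top of the press's ground steel bed straight under the punch, 26 mm above the bench; axes as the press's. The bed reaches from x -100 to +40 mm, y +-26 mm. A slip goes in from the front (-x side).
- punch: steel plunger, foot diameter 17 mm; origin at the centre of the foot's flat lower face, z up. It does not turn; the knob drives it down.
- stop_knob (a joint): turn of the knurled steel knob, rad; grows clockwise seen from above. The foot is 24 mm above the bed at 0 and comes down 4 mm per rad (so 10 mm above the bed at 3.5); starts between 0.6 and 1.9. Friction about 0.12 N m; it stays where it is left. With the foot on a slip the spindle springs: about 16 N per further 0.1 rad; let go beyond 28 N it backs off to that.
- knob_axis (a point): middle of the knob: a plain cylinder 32 mm in diameter, from 11 mm below to 11 mm above this point, axis vertical; it stays at this height while it turns. A white line on its cap shows its turn.
- lock_ring (a joint): turn of the lock ring, rad; grows clockwise seen from above; 0 is slack, it bites from about 0.8 and comes up against its end, tight, at 1.3. Starts between 0 and 0.6. Friction about 0.15 N m, a little more at the end. Tight, it brakes the knob, which then turns about twice as stiffly.
- ring_axis (a point): middle of the dark lock ring: a cylinder 52 mm in diameter, from 8 mm below to 7 mm above this point, axis vertical. A pin 8 mm thick sticks out of its rim to 39 mm from the axis; at joint value 0 it points to the press's -x (the front), and it turns clockwise with the ring. The knob's underside is 9 mm above the ring; the head's top 17 mm below it.
- slip_rest: low wooden rest, fixed, 76 x 170 x 12 mm with four 6 mm high ribs along x that make three places 55 mm apart (y -55, 0, +55 mm); origin under its centre. The slips lie across it along its x, their grooved ends overhanging its -x edge.
- slip_middle: the wanted slip: flat steel bar 120 x 20 x 10 mm, about 0.19 kg, two dark grooves across it near its -x end. Origin at the centre of its underside, x along its length, z up. It may lie in any of the three places.
- slip_thin: not wanted: steel bar 104 x 20 x 6 mm, one groove; axes as the wanted slip
- slip_thick: not wanted: steel bar 136 x 20 x 14 mm, three grooves; axes as the wanted slip
- glue_bottle: white glue bottle with a red tip, diameter 35 mm, 112 mm tall; bystander, origin under its centre
- round_tin: round metal tin, diameter 50 mm, 22 mm tall; bystander, origin under its centre
- tape_roll: roll of tape lying flat, diameter 96 mm, 48 mm tall; bystander, origin under its centre
- vial: open amber vial, diameter 51 mm, 88 mm tall; bystander, origin under its centre
- steel_block: flat steel bench block 62 x 62 x 18 mm; bystander, origin under its centre

How it is judged:
On the way, in this order (a step that is already met when the one before it is completed fails the run):
1. the 10 mm slip lies flat on the press's bed with its free end under the punch (x of anvil in the frame of slip_middle between -0.056 and 0.056 m and y of anvil in the frame of slip_middle between -0.008 and 0.008 m and z of slip_middle in the frame of anvil between -0.003 and 0.003 m and angle between slip_middle's own z axis and vertical below 0.06 rad), for 0.2 s.
2. the punch has been screwed down on the slip and bears on it with 1.5 to 40 N, the lock ring still slack (contact force between punch and slip_middle between 1.5 and 40 N and value of joint lock_ring below 1.1 rad), for 0.2 s.
3. the lock ring has been turned up tight (within 0.1 rad of its end) (value of joint lock_ring above 1.2 rad), for 0.2 s.
At the end, for the whole second after the job is handed in: The 10 mm slip lies flat and still on the bed (within 3 mm of its height and 0.06 rad of level), the punch axis at least 2 mm inside its edges and 4 mm inside its ends; the punch bears on it with 1.5 to 40 N; the lock ring is tight (over 1.2 rad) (all of step 1 and contact force between punch and slip_middle between 1.5 and 40 N and value of joint lock_ring above 1.2 rad and linear speed of slip_middle below 0.01 m/s); the robot touches nothing.
It fails at once if the punch is forced on the slip with over 80 N (contact force between punch and slip_middle above 80 N).
It fails at once if one of the other two slips is moved by over 20 mm (distance of any of slip_thin, slip_thick from where it was at the start of the episode above 0.02 m).
It fails at once if a bystander (glue bottle, tin, tape, vial, bench block) is moved by over 20 mm (distance of any of glue_bottle, round_tin, tape_roll, vial, steel_block from where it was at the start of the episode above 0.02 m).
It also fails if it takes over 61 s, if anything falls off the work surface, if the arm or the gripper's body presses on something with over 40 N, if the wrist force passes 120 N, or if a joint passes its speed limit or range.

## Working session

There is one attempt and no reset: what is moved stays moved. The work goes in short steps, Python scripts to look and compute and a shell command to move; the robot and the scene stay as the last step left them, time stands still between calls to the robot, and variables do not carry over. Pictures are saved under pics/ and viewed, at most 12 in all, crops included, and the job is handed in when it is done.

```bash
ls; mkdir -p pics
python3 - <<'E'
from rig import manip
import cv2,numpy as np
for n in("scene","top"):
    c=manip.read_camera(n); cv2.imwrite(f"pics/{n}0.png",c["color"])
    print(n,c["vfov"],c["cx"],c["cy"],c["dist"],np.round(c["origin"],4),np.round(c["rotation"],4).tolist())
c=manip.read_camera("wrist"); cv2.imwrite("pics/w0.png",c["color"]); print(c["vfov"],c["cx"],c["cy"],c["dist"],np.round(c["mount"],4).tolist())
print(manip.observe())
E
```

```text
pics
rig.py
shift.py
scene 55.37712436711475 278.2685846927113 204.33921709970954 [-0.0337494  0.         0.         0.         0.       ] [ 0.1953 -0.6658  0.7864] [0.8761, -0.2269, 0.1058, -0.412]
top 53.47583712937349 278.3580763853187 214.26316145752725 [-0.1238905  0.         0.         0.         0.       ] [ 0.3871 -0.0123  0.9694] [0.7429, -0.6606, 0.0712, -0.0817]
71.70315624960048 279.9470992984023 208.33898975319573 [-0.04354839  0.          0.          0.          0.        ] [[0.0002, -0.9585, -0.285, 0.0804], [1.0, 0.0001, 0.0002, -0.0004], [-0.0002, -0.285, 0.9585, -0.1671], [0.0, 0.0, 0.0, 1.0]]
{'t': 0.15, 'joints': array([ 1.22218295e+00,  1.16367741e-01,  1.44207988e+00, -2.08989443e-05,
        1.58400645e+00, -3.78146686e-02]), 'qd': array([ 0.00047934, -0.00025739, -0.00290236,  0.00065361, -0.0009664 ,
        0.00040031]), 'joint_efforts': array([ 4.11264436e-04, -7.21758771e+01, -6.22953486e+01,  7.78914685e-02,
        2.24645273e-02, -5.86223064e-05]), 'tcp_pos': array([0.20640154, 0.64251427, 0.21810003]), 'eef_rot': array([ 1.54774770e-01,  9.87949687e-01, -4.24702977e-04, -7.24484481e-05]), 'ft_force': array([ 0.39254871, -0.13169414, -0.80499741]), 'torque': array([-0.0208265 , -0.0303491 , -0.03780193]), 'finger_force': 0.0, 'width': 0.0932890335711309}
```

View pics/scene0.png

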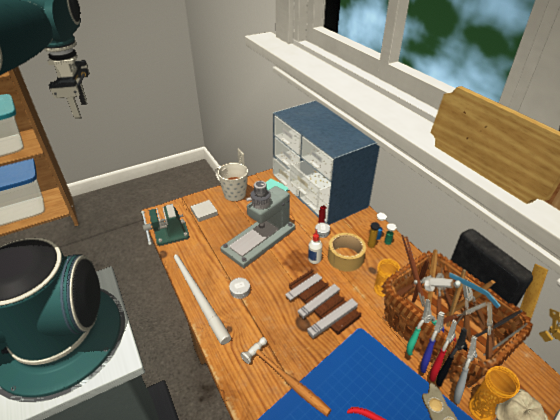

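View pics/top0.png

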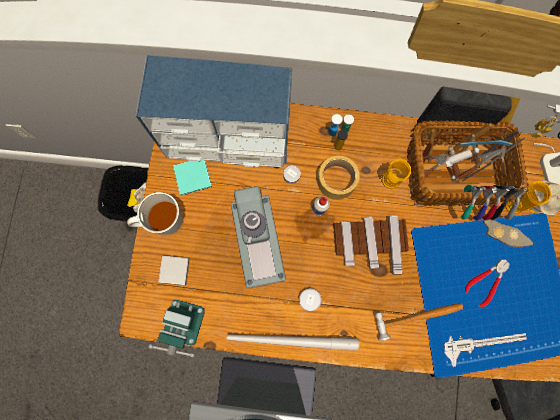

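```bash
cat > h.py <<'E'
import numpy as np,cv2
from rig import manip
from scipy.spatial.transform import Rotation as R
def cam(n):
    s=manip.observe(); c=manip.read_camera(n)
    if n=="wrist":
        M=np.array(c["mount"]); r=R.from_quat(s["eef_rot"]).as_matrix()
        c["R"]=r@M[:3,:3]; c["o"]=s["tcp_pos"]+r@M[:3,3]
    else: c["R"]=R.from_quat(c["rotation"]).as_matrix(); c["o"]=np.array(c["origin"])
    f=210/np.tan(np.radians(c["vfov"])/2); c["K"]=np.array([[f,0,c["cx"]],[0,f,c["cy"]],[0,0,1]]); c["d"]=np.array(c["dist"])
    return c
def rays(c,p):
    u=cv2.undistortPoints(np.array(p,float).reshape(-1,1,2),c["K"],c["d"]).reshape(-1,2)
    v=np.c_[u,np.ones(len(u))]@c["R"].T
    return v/np.linalg.norm(v,axis=1)[:,None]
def plane(c,p,z):
    v=rays(c,p); return c["o"]+v*((z-c["o"][2])/v[:,2])[:,None]
def tri(cs,ps):
    A=np.zeros((3,3));b=np.zeros(3);L=[]
    for c,p in zip(cs,ps):
        v=rays(c,[p])[0];P=np.eye(3)-np.outer(v,v);A+=P;b+=P@c["o"];L.append((P,c["o"]))
    x=np.linalg.solve(A,b); return x,[np.linalg.norm(P@(x-o)) for P,o in L]
def proj(c,X):
    return cv2.projectPoints((np.atleast_2d(X)-c["o"])@c["R"],np.zeros(3),np.zeros(3),c["K"],c["d"])[0].reshape(-1,2)
E
python3 - <<'E'
from h import *
c=cam("top"); im=c["color"]
cv2.imwrite("pics/t1.png",cv2.resize(im[170:300,220:420],None,fx=4,fy=4,interpolation=cv2.INTER_CUBIC))
print(plane(c,[[371,243],[347,243],[396,245],[310,299],[258,235]],0.02).round(3))
print(plane(c,[[252,215],[265,280]],0.02).round(3))
c=cam("scene"); im=c["color"]
cv2.imwrite("pics/s1.png",cv2.resize(im[170:345,210:370],None,fx=3.4,fy=3.4,interpolation=cv2.INTER_CUBIC))
E
```

```text
[[ 0.552 -0.206  0.02 ]
 [ 0.546 -0.151  0.02 ]
 [ 0.554 -0.265  0.02 ]
 [ 0.41  -0.079  0.02 ]
 [ 0.541  0.055  0.02 ]]
[[0.586 0.075 0.02 ]
 [0.44  0.026 0.02 ]]
```

View pics/t1.png

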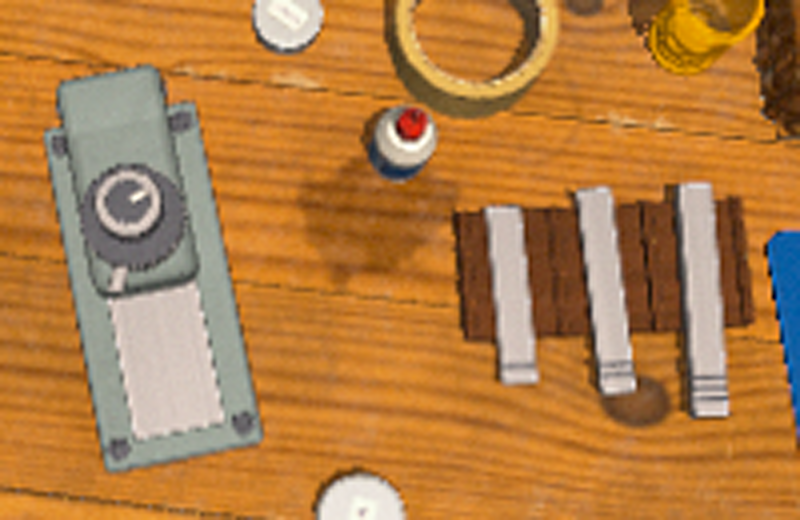

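View pics/s1.png

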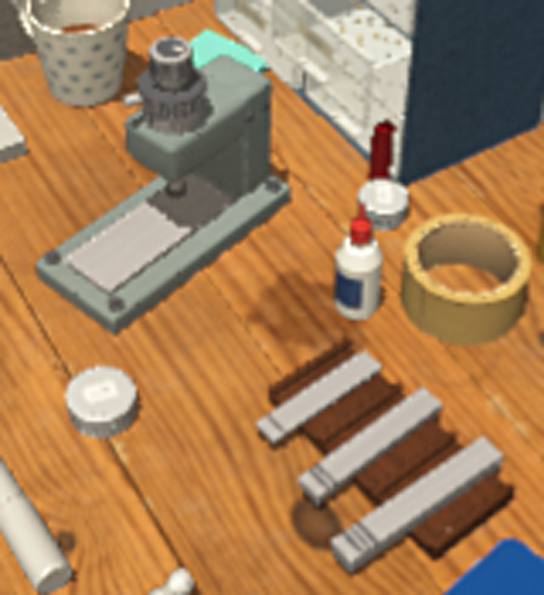

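The slip with two grooves lies in the middle place (top crop, 577–636, 188–394). The press stands at the left with its throat toward the robot. The ring pin is at (118,277), and the white line on the knob runs from (133,203) to (152,195).

```bash
cat >> h.py <<'E'
def todo(pos,yaw):
    """shift in tool axes to bring TCP to pos with tool x along world yaw (tool straight down)"""
    s=manip.observe(); r=R.from_quat(s["eef_rot"]).as_matrix()
    d=r.T@(np.array(pos)-s["tcp_pos"]); y0=np.arctan2(r[1,0],r[0,0])
    t=-(yaw-y0); t=(t+np.pi)%(2*np.pi)-np.pi
    print("shift",d.round(4),"turn",round(t,3),"tcp",s["tcp_pos"].round(4),"yaw",round(y0,4),"t",s["t"],"j6",s["joints"][5].round(3))
E
python3 - <<'E'
from h import *
T,S=cam("top"),cam("scene")
t=lambda p:[220+(p[0]-1.5)/4,170+(p[1]-1.5)/4]
s=lambda p:[210+p[0]/3.4,170+p[1]/3.4]
# slip middle top-face corners: far-left, far-right, near-left,near-right
for n,a,b in [("FL",(577,190),(414,390)),("FR",(610,188),(440,402)),("NL",(603,388),(301,480)),("NR",(635,382),(325,493)),
  ("bed NL",(133,438),(67,260)),("bed NR",(224,421),(103,292)),("knobtop",(128,202),(172,48)),("pin end",(116,288),(126,100))]:
    x,e=tri([T,S],[t(a),s(b)]); print(n,x.round(4),np.round(e,4))
todo([.5,-.2,.22],np.pi)
E
```

```text
FL [ 0.6103 -0.185   0.0184] [0.0015 0.0015]
FR [ 0.6154 -0.2046  0.0221] [0.0011 0.0011]
NL [ 0.4986 -0.2099  0.0171] [0.0007 0.0007]
NR [ 0.5049 -0.2279  0.0201] [0.0019 0.0019]
bed NL [0.4414 0.0531 0.0203] [0.0027 0.0027]
bed NR [0.4536 0.004  0.0244] [0.0006 0.0006]
knobtop [0.5429 0.0585 0.1869] [0.002 0.002]
pin end [0.5057 0.0623 0.1499] [0.0015 0.0015]
shift [-0.5372 -0.7124 -0.0013] turn -0.311 tcp [0.2064 0.6426 0.2185] yaw 2.8307 t 0.35 j6 -0.038
```

```bash
echo '[[[-0.025,-0.033,-0.02,0,0.093],[-0.05,-0.067,-0.04,0,0.093],[-0.075,-0.1,-0.04,0,0.093],[-0.1,-0.133,-0.04,0,0.093],[-0.125,-0.167,-0.04,0,0.093],[-0.15,-0.2,-0.04,0,0.093],[-0.175,-0.233,-0.04,0,0.093],[-0.2,-0.267,-0.04,0,0.093]]]' | python3 shift.py
echo '[[[-0.025,-0.033,0,0,0.093],[-0.05,-0.067,0,0,0.093],[-0.075,-0.1,0,0,0.093],[-0.1,-0.133,0,0,0.093],[-0.125,-0.167,0,0,0.093],[-0.15,-0.2,0,0,0.093],[-0.175,-0.233,0,0,0.093],[-0.2,-0.267,0,0,0.093]]]' | python3 shift.py
python3 -c "
from h import *
todo([.50,-.215,.22],np.pi+.213)"
```

```text
t: 1.02
tcp_pos: [0.3125, 0.3336, 0.2587]
eef_rot: [0.154, 0.988, 0.0, 0.0]
ft_force: [1.0, 0.4, 0.6]
width: 0.0931
finger_force: 0.0
t: 1.68
tcp_pos: [0.4211, 0.0184, 0.259]
eef_rot: [0.155, 0.988, 0.0, 0.001]
ft_force: [0.7, 0.6, 0.0]
width: 0.093
finger_force: 0.0
shift [-0.1465 -0.1981  0.0391] turn -0.524 tcp [0.4211 0.0184 0.259 ] yaw 2.8308 t 1.6833 j6 -1.277
```

```bash
echo '[[[-0.025,-0.033,0,-0.1,0.04],[-0.05,-0.067,0,-0.2,0.04],[-0.075,-0.1,0.01,-0.3,0.04],[-0.1,-0.133,0.02,-0.4,0.04],[-0.125,-0.167,0.03,-0.524,0.04],[-0.146,-0.198,0.039,-0.524,0.04],[-0.146,-0.198,0.039,-0.524,0.04],[-0.146,-0.198,0.039,-0.524,0.04]]]' | python3 shift.py
python3 -c "
from h import *
c=cam('wrist'); np.save('w1.npy',c,allow_pickle=True)
cv2.imwrite('pics/w1.png',c['color'])
todo([.50,-.215,.22],np.pi+.213)"
```

```text
t: 2.35
tcp_pos: [0.4993, -0.2143, 0.2183]
eef_rot: [-0.105, 0.994, 0.001, -0.001]
ft_force: [-0.5, 0.5, -0.1]
width: 0.0444
finger_force: 0.0
shift [-0.0003 -0.0021 -0.0008] turn -0.002 tcp [ 0.4993 -0.213   0.2192] yaw -2.9303 t 2.4 j6 -2.232
```

View pics/w1.png

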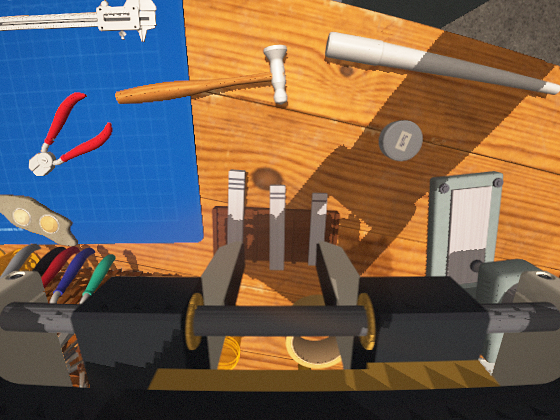

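The two-groove slip spans (277,186) at the near end to (277,268) at the far end, between the fingers. The other slips lie on either side of it, and the press bed is at the right.

Run:
```python
from h import *
c=np.load('w1.npy',allow_pickle=True).item(); im=c["color"]
hsv=cv2.cvtColor(im,cv2.COLOR_BGR2HSV)
m=((hsv[...,1]<60)&(hsv[...,2]>110)).astype(np.uint8)
k=np.zeros_like(m); k[178:280,260:298]=1
n,l,st,ce=cv2.connectedComponentsWithStats(m*k); print(st[1:][st[1:,4]>80])
pts=np.argwhere((m*k)>0)[:,::-1].astype(np.float32)
r=cv2.minAreaRect(pts); b=cv2.boxPoints(r); print(r,b.round(1).tolist())
P=plane(c,b,.022); print(P.round(4)); print(P.mean(0).round(4))
# rows: left/right edge
for y in range(182,272,8):
    x=np.where((m*k)[y])[0]
    if len(x): print(y,x.min(),x.max(),plane(c,[[(x.min()+x.max())/2,y]],.022)[0].round(4))
```

```text
[[ 270  185   16   85 1189]]
((277.4999694824219, 226.99996948242188), (14.999998092651367, 83.99998474121094), 0.0) [[270.0, 269.0], [270.0, 185.0], [285.0, 185.0], [285.0, 269.0]]
[[ 0.6149 -0.2033  0.022 ]
 [ 0.4981 -0.227   0.022 ]
 [ 0.4941 -0.2083  0.022 ]
 [ 0.6105 -0.1828  0.022 ]]
[ 0.5544 -0.2054  0.022 ]
190 270 284 [ 0.5027 -0.2169  0.022 ]
198 270 284 [ 0.513  -0.2148  0.022 ]
206 270 284 [ 0.5235 -0.2125  0.022 ]
214 271 283 [ 0.5342 -0.2103  0.022 ]
222 270 283 [ 0.5452 -0.2087  0.022 ]
230 270 283 [ 0.5562 -0.2063  0.022 ]
238 270 283 [ 0.5675 -0.204   0.022 ]
246 270 283 [ 0.5789 -0.2016  0.022 ]
254 270 283 [ 0.5906 -0.1991  0.022 ]
262 270 282 [ 0.6026 -0.1973  0.022 ]
```

```bash
echo '[[[-0.012,-0.003,0.04,0.01,0.042],[-0.012,-0.003,0.08,0.01,0.042],[-0.012,-0.003,0.12,0.01,0.042],[-0.012,-0.003,0.15,0.01,0.042],[-0.012,-0.003,0.16,0.01,0.042],[-0.012,-0.003,0.16,0.01,0.042]]]' | python3 shift.py
python3 -c "
from h import *
todo([.5114,-.2142,.0135],np.pi+.2)"
```

```text
t: 2.9
tcp_pos: [0.511, -0.2115, 0.0583]
eef_rot: [-0.102, 0.995, 0.001, -0.001]
ft_force: [-0.8, 0.4, 0.6]
width: 0.0419
finger_force: 0.0
shift [ 0.0001 -0.0028  0.0448] turn 0.004 tcp [ 0.511  -0.2115  0.0583] yaw -2.9373 t 2.9 j6 -2.214
```

```bash
echo '[[[0,-0.003,0.02,0,0.042],[0,-0.003,0.035,0,0.042],[0,-0.003,0.045,0,0.042],[0,-0.003,0.045,0,0.042],[0,-0.003,0.045,0,0],[0,-0.003,0.045,0,0],[0,-0.003,0.045,0,0],[0,-0.003,0.045,0,0]]]' | python3 shift.py
echo '[[[0,0,0,0,0],[0,0,0,0,0]]]' | python3 shift.py
python3 -c "
from h import *
c=cam('top');print('slip yaw top ok')
todo([.5114,-.2142,.0135],np.pi+.2)"
```

```text
t: 3.57
tcp_pos: [0.5129, -0.2161, 0.0157]
eef_rot: [-0.101, 0.995, -0.0, 0.001]
ft_force: [-0.1, -0.3, 0.9]
width: 0.0203
finger_force: 3.3
t: 3.73
tcp_pos: [0.5128, -0.2161, 0.0154]
eef_rot: [-0.101, 0.995, -0.0, 0.0]
ft_force: [-0.1, 0.7, 6.3]
width: 0.0195
finger_force: 30.0
slip yaw top ok
shift [0.001  0.0021 0.0018] turn 0.003 tcp [ 0.5128 -0.2161  0.0153] yaw -2.9384 t 3.7833 j6 -2.219
```

```bash
echo '[[[0,0,-0.03,0,0],[0,0,-0.07,0,0],[0,0,-0.11,0,0],[0,0,-0.15,0,0],[0,0.02,-0.185,0,0],[0.005,0.05,-0.21,0,0],[0.01,0.085,-0.23,0,0],[0.015,0.125,-0.235,0,0]]]' | python3 shift.py
echo '[[[0,0.04,0,-0.08,0],[0.007,0.08,0,-0.08,0],[0.007,0.12,0,-0.08,0],[0.007,0.131,0,-0.08,0],[0.007,0.131,0,-0.08,0],[0.007,0.131,0,-0.08,0]]]' | python3 shift.py
python3 - <<'E'
from h import *
c=cam('wrist'); np.save('w2.npy',c,allow_pickle=True)
a=c['color'][60:360,130:430]
cv2.imwrite('pics/w2.png',cv2.resize(a,None,fx=2,fy=2,interpolation=cv2.INTER_CUBIC))
todo([.44,.03,.25],np.pi+.28)
E
```

```text
t: 4.45
tcp_pos: [0.4724, -0.0962, 0.253]
eef_rot: [-0.101, 0.995, -0.001, 0.002]
ft_force: [0.6, 1.4, -1.8]
width: 0.0196
finger_force: 30.0
t: 4.95
tcp_pos: [0.4392, 0.0306, 0.2495]
eef_rot: [-0.142, 0.99, -0.0, -0.0]
ft_force: [-0.4, -0.0, -1.1]
width: 0.0193
finger_force: 30.0
shift [-0.0006 -0.0001 -0.0005] turn 0.004 tcp [0.4394 0.03   0.2495] yaw -2.8581 t 5.0 j6 -1.844
```

View pics/w2.png

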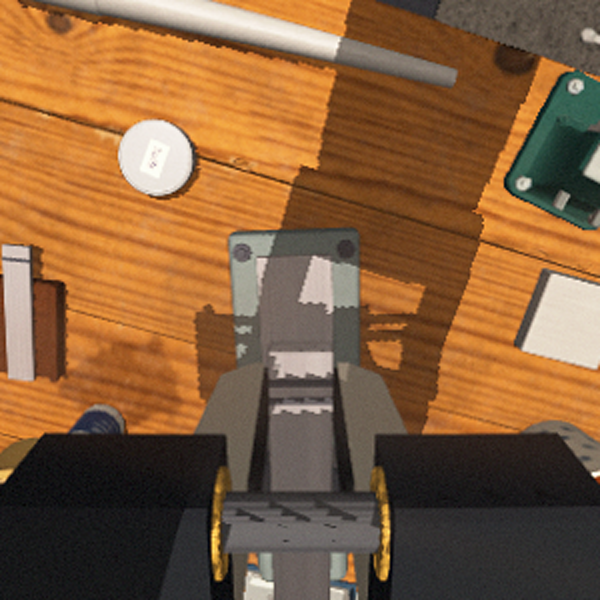

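The held slip runs straight down the middle, with its grooved end at about (300,355). The press base's front corners are at (229,234) and (359,229), and its side edges run down to (237,362) and (359,360).

Run:
```python
from h import *
c=np.load('w2.npy',allow_pickle=True).item()
f=lambda L:[[130+(x-.5)/2,60+(y-.5)/2] for x,y in L]
P=plane(c,f([(229,234),(359,229),(237,362),(359,360)]),.02); print(P.round(4))
for a,b in((0,2),(1,3)): d=P[b]-P[a]; print('yaw',np.arctan2(d[1],d[0]))
d=P[0]-P[1]; print('front yaw',np.arctan2(d[0],-d[1]),np.linalg.norm(d),P[:2].mean(0))
print('bed',plane(c,f([(257,258),(333,254)]),.026))
# slip ends at slip-top z
print('slip near end',plane(c,f([(269,351),(334,351)]),.2565))
# knob triangulation top+scene: knob cap circle
T=cam('top'); a=T['color']
g=cv2.resize(a[190:240,225:280],None,fx=8,fy=8,interpolation=cv2.INTER_CUBIC)
# base corners from top view (t1 crop)
t=lambda L:[[220+(x-1.5)/4,170+(y-1.5)/4] for x,y in L]
Q=plane(T,t([(108,471),(262,440),(46,134),(193,104)]),.02);print('base top',Q.round(4))
for u,v in((0,2),(1,3)): d=Q[v]-Q[u]; print('yaw',np.arctan2(d[1],d[0]),np.linalg.norm(d))
m=Q.mean(0); print(m)
K=plane(T,t([(128,202)]),.19);print('knob',K)
```

```text
[[ 0.4453 -0.0187  0.02  ]
 [ 0.4168  0.0663  0.02  ]
 [ 0.5361  0.0105  0.02  ]
 [ 0.5093  0.0964  0.02  ]]
yaw 0.3118937024203214
yaw 0.3137970101566048
front yaw 0.32366860118136015 0.08972670956640945 [0.43102641 0.02379262 0.02      ]
bed [[0.45481483 0.00431263 0.026     ]
 [0.43744346 0.0536418  0.026     ]]
slip near end [[0.42619723 0.01717907 0.2565    ]
 [0.42079542 0.03563291 0.2565    ]]
base top [[ 0.4187  0.0656  0.02  ]
 [ 0.4463 -0.0187  0.02  ]
 [ 0.6085  0.1277  0.02  ]
 [ 0.6366  0.0441  0.02  ]]
yaw 0.3163768797777637 0.19965837636473538
yaw 0.31847822459133845 0.20037230728971828
[0.52754334 0.05466641 0.02      ]
knob [[0.5402932  0.05888136 0.19      ]]
```

```bash
python3 -c "
from h import *
todo([.3883,.0093,.06],np.pi+.317)"
```

```text
shift [ 0.0547 -0.0052  0.1894] turn -0.034 tcp [0.4394 0.0296 0.2494] yaw -2.8591 t 5.05 j6 -1.844
```

```bash
echo '[[[0.03,-0.005,0,-0.034,0],[0.055,-0.005,0.03,-0.034,0],[0.055,-0.005,0.07,-0.034,0],[0.055,-0.005,0.11,-0.034,0],[0.055,-0.005,0.15,-0.034,0],[0.055,-0.005,0.18,-0.034,0],[0.055,-0.005,0.189,-0.034,0],[0.055,-0.005,0.189,-0.034,0]]]' | python3 shift.py
python3 - <<'E'
from h import *
todo([.3883,.0093,.0315],np.pi+.317)
c=cam('scene'); a=c['color'][170:280,180:310]
cv2.imwrite('pics/s2.png',cv2.resize(a,None,fx=5,fy=5,interpolation=cv2.INTER_CUBIC))
E
```

```text
t: 5.72
tcp_pos: [0.3869, 0.0094, 0.0588]
eef_rot: [-0.157, 0.988, 0.0, -0.002]
ft_force: [-0.4, 0.1, -1.9]
width: 0.0195
finger_force: 30.0
shift [-0.0014 -0.0006  0.0273] turn -0.001 tcp [0.3869 0.0094 0.0588] yaw -2.8259 t 5.7167 j6 -1.928
```

View pics/s2.png

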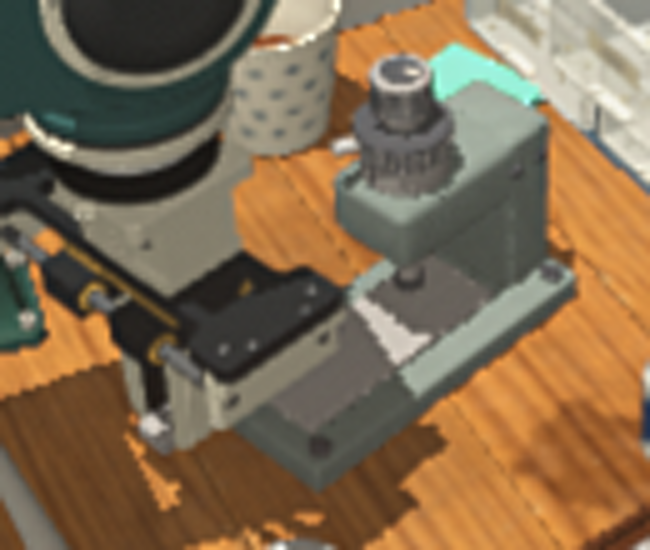

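The slip is hidden behind the fingers. The gripper is in front of the bed, clear of the head, whose front edge is at (370,240). The punch foot is at (410,272).

```bash
echo '[[[-0.001,0,0.015,0,0],[-0.001,0,0.027,0,0],[-0.001,0,0.027,0,0]]]' | python3 shift.py
echo '[[[-0.015,0,0,0,0],[-0.03,0,0,0,0],[-0.04,0,0,0,0],[-0.04,0,0,0,0]]]' | python3 shift.py
python3 -c "
from h import *
todo([.5403-.09*.95,.0592-.09*.312,.0315],np.pi+.317)"
```

```text
t: 6.02
tcp_pos: [0.3887, 0.0103, 0.0332]
eef_rot: [-0.158, 0.987, 0.0, -0.0]
ft_force: [-1.2, -0.4, -2.6]
width: 0.0195
finger_force: 30.0
t: 6.35
tcp_pos: [0.4285, 0.0233, 0.035]
eef_rot: [-0.158, 0.987, -0.0, 0.001]
ft_force: [0.2, -0.5, -1.6]
width: 0.02
finger_force: 30.0
shift [-0.0274 -0.0007  0.0036] turn 0.001 tcp [0.4285 0.0233 0.035 ] yaw -2.8241 t 6.35 j6 -1.894
```

```bash
echo '[[[0,0,0.002,0,0],[0,0,0.004,0,0],[0,0,0.004,0,0],[0,0,0.004,0,0]]]' | python3 shift.py
python3 -c "
from h import *
todo([.5403-.09*.95,.0592-.09*.312,.0315],np.pi+.317)"
```

```text
t: 6.68
tcp_pos: [0.4266, 0.0228, 0.0299]
eef_rot: [-0.158, 0.987, -0.0, 0.0]
ft_force: [0.4, -0.2, -0.9]
width: 0.0192
finger_force: 30.0
shift [-0.0294 -0.0009 -0.0016] turn -0.0 tcp [0.4266 0.0228 0.0299] yaw -2.8246 t 6.6833 j6 -1.894
```

```bash
echo '[[[-0.008,0,0,0,0],[-0.016,0,0,0,0],[-0.024,0,0,0,0],[-0.029,0,0,0,0],[-0.029,0,0,0,0]]]' | python3 shift.py
echo '[[[0,0,0.001,0,0],[0,0,0.002,0,0],[0,0,0.002,0,0]]]' | python3 shift.py
python3 -c "
from h import *
todo([.5403-.09*.95,.0592-.09*.312,.0293],np.pi+.317)"
```

```text
t: 7.1
tcp_pos: [0.4555, 0.0324, 0.0297]
eef_rot: [-0.158, 0.987, 0.0, 0.0]
ft_force: [2.1, 0.1, 2.5]
width: 0.0197
finger_force: 30.0
t: 7.35
tcp_pos: [0.4555, 0.0323, 0.0296]
eef_rot: [-0.158, 0.987, 0.0, 0.001]
ft_force: [-4.0, 2.9, 21.4]
width: 0.0193
finger_force: 30.0
shift [ 0.0011 -0.0009  0.0003] turn 0.0 tcp [0.4555 0.0323 0.0296] yaw -2.8243 t 7.35 j6 -1.874
```

```bash
echo '[[[0,0,-0.0015,0,0],[0,0,-0.0015,0,0.045],[0,0,-0.0015,0,0.045],[0,0,-0.0015,0,0.045],[0,0,-0.0015,0,0.045],[0,0,-0.02,0,0.045],[0,0,-0.05,0,0.045],[0.01,0,-0.09,0,0.045]]]' | python3 shift.py
echo '[[[0.01,0,-0.04,0,0.06],[0.02,0,-0.08,0,0.06],[0.02,0,-0.12,0,0.06],[0.02,0,-0.14,0,0.06],[0.02,0,-0.14,0,0.06]]]' | python3 shift.py
python3 - <<'E'
from h import *
c=cam('wrist');np.save('w3.npy',c,allow_pickle=True)
T=cam('top');np.save('t3.npy',T,allow_pickle=True)
a=cv2.resize(c['color'][100:400,180:380],None,fx=1.9,fy=1.9,interpolation=cv2.INTER_CUBIC)
b=cv2.resize(T['color'][190:290,220:300],None,fx=5,fy=5,interpolation=cv2.INTER_CUBIC)
o=np.zeros((570,790,3),np.uint8);o[:570,:380]=a;o[:500,390:790]=b
cv2.imwrite('pics/c3.png',o)
todo([.5403,.0592,.25],np.pi+.317)
E
```

```text
t: 8.02
tcp_pos: [0.444, 0.0291, 0.1163]
eef_rot: [-0.158, 0.987, 0.0, -0.002]
ft_force: [0.7, -1.1, 0.6]
width: 0.0448
finger_force: 0.0
t: 8.43
tcp_pos: [0.4268, 0.0226, 0.2626]
eef_rot: [-0.158, 0.987, -0.001, 0.003]
ft_force: [-0.1, 0.2, 0.3]
width: 0.06
finger_force: 0.0
shift [-0.12   -0.0009  0.0077] turn 0.0 tcp [0.426  0.0226 0.2576] yaw -2.8244 t 8.5333 j6 -1.895
```

View pics/c3.png

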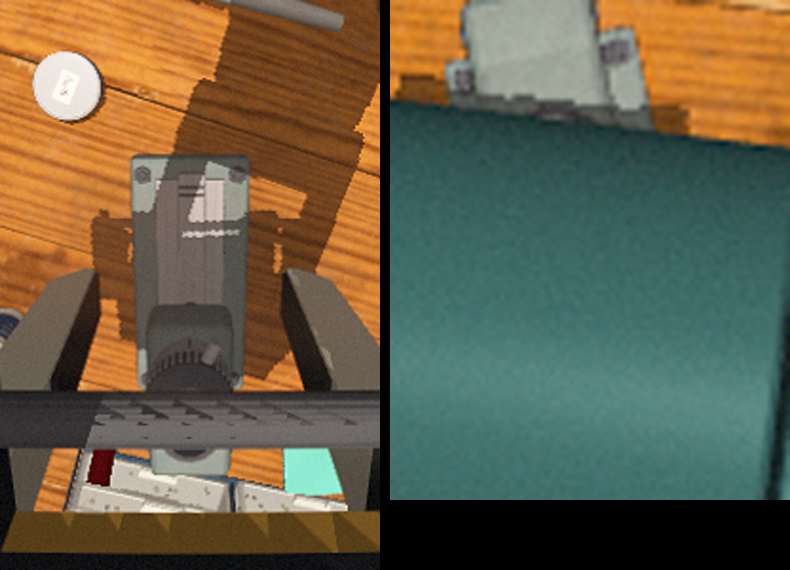

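The slip lies straight in the middle of the bed, with its grooves at (190,190) and the rest running under the head. The ring pin is at (211,352), a little to the press's +y side.

Run:
```python
from h import *
T=np.load('t3.npy',allow_pickle=True).item(); S=cam('scene')
t=lambda L:[[220+(x-1.5)/4,170+(y-1.5)/4] for x,y in L]
K=plane(T,t([(128,202),(133,203),(152,195)]),.19)
for a,b in((0,2),(1,2)):
    d=K[b]-K[a]; print('line cw from press +x',.317-np.arctan2(d[1],d[0]))
p0=np.array([.5403,.0592])
for v in range(280,296,4):
    q=rays(S,[[180+410/5,170+v/5]])[0]; s=((p0-S['o'][:2])@q[:2])/(q[:2]@q[:2]); print(v,S['o'][2]+s*q[2])
# where foot bottom front rim would project vs z
u=np.array([.95,.312])
for z in(.040,.043,.046,.049):
    print(z,((proj(S,[[*p0,z]])-[180,170])*5).round(1))
todo([.5403,.0592,.25],np.pi+.317)
```

```text
line cw from press +x 1.4803112025208183
line cw from press +x 1.3629126650134973
280 0.04553857431627828
284 0.0425736760802794
288 0.03959843306265853
292 0.036612788802133145
0.04 [[402.5 287.8]]
0.043 [[402.4 283.7]]
0.046 [[402.2 279.7]]
0.049 [[402.  275.6]]
shift [-0.1203 -0.0011  0.0064] turn 0.0 tcp [0.4257 0.0227 0.2565] yaw -2.8244 t 8.5833 j6 -1.895
```

Run:
```python
from h import *
T=np.load('t3.npy',allow_pickle=True).item()
S=cam('scene')
P=plane(T,[[165,158],[215,163],[284,166]],0); print(P.round(3))
p0=np.array([.5403,.0592,0]);u=np.array([.95,.312,0])
# cabinet top front edge, tri top-view & scene: left-front-top / right-front-top
for a,b in(((145,118),(273,139)),((288,124),(332,180))): print(tri([T,S],[a,b]))
```

```text
[[ 0.709  0.312 -0.   ]
 [ 0.709  0.185 -0.   ]
 [ 0.721  0.015  0.   ]]
(array([0.74420054, 0.33710321, 0.1213498 ]), [np.float64(0.012831208809179666), np.float64(0.012831208809179805)])
(array([0.7480371 , 0.01654295, 0.15944388]), [np.float64(0.011216253226218567), np.float64(0.011216253226218477)])
```

```bash
echo '[[[-0.03,-0.001,0.005,-0.12,0.06],[-0.06,-0.001,0.005,-0.24,0.06],[-0.09,-0.001,0.005,-0.36,0.06],[-0.12,-0.001,0.005,-0.48,0.06],[-0.12,-0.001,0.005,-0.6,0.06],[-0.12,-0.001,0.005,-0.6,0.06],[-0.12,-0.001,0.005,-0.6,0.06]]]' | python3 shift.py
python3 - <<'E'
from h import *
todo([.5403,.0592,.166],np.pi+.317+.6)
E
```

```text
t: 9.22
tcp_pos: [0.5397, 0.0591, 0.2511]
eef_rot: [-0.441, 0.897, 0.0, -0.001]
ft_force: [0.7, -0.7, 0.2]
width: 0.0599
finger_force: 0.0
shift [-0.0006 -0.0006  0.0851] turn -0.003 tcp [0.5397 0.0591 0.2511] yaw -2.2281 t 9.2167 j6 -2.422
```

```bash
echo '[[[0,0,0.03,0,0.06],[0,0,0.06,0,0.06],[0,0,0.08,0,0.06],[0,0,0.085,0,0.06],[0,0,0.085,0,0.06]]]' | python3 shift.py
echo '[[[0,0,0,0,0],[0,0,0,0,0],[0,0,0,0,0],[0,0,0,0,0],[0,0,0,0,0]]]' | python3 shift.py
python3 -c "
from h import *
todo([.5403,.0592,.166],np.pi+.317+.6); print(manip.observe()['torque'])"
```

```text
t: 9.63
tcp_pos: [0.5391, 0.0589, 0.1666]
eef_rot: [-0.441, 0.897, 0.0, -0.001]
ft_force: [-0.6, 0.7, 0.8]
width: 0.0601
finger_force: 0.0
t: 10.05
tcp_pos: [0.5411, 0.0587, 0.1686]
eef_rot: [-0.442, 0.897, -0.001, 0.001]
ft_force: [22.5, -16.8, -3.1]
width: 0.0316
finger_force: 19.6
shift [0.0001 0.0009 0.0026] turn -0.0 tcp [0.5411 0.0587 0.1686] yaw -2.2249 t 10.05 j6 -2.426
[-2.79696344 -3.91057407  0.02386489]
```

```bash
echo '[[[0,-0.001,0,0,0],[0,-0.001,0,0,0],[0,-0.001,0,0,0]]]' | python3 shift.py
python3 -c "
from h import *
s=manip.observe(); print(s['torque'],s['tcp_pos'],s['finger_force'])"
```

```text
t: 10.3
tcp_pos: [0.5413, 0.0585, 0.1686]
eef_rot: [-0.443, 0.897, -0.0, 0.001]
ft_force: [0.0, -1.1, 5.0]
width: 0.0311
finger_force: 30.0
[-0.00079982  0.15414485  0.03973469] [0.54132116 0.05848389 0.16857988] 29.99992400407791
```

Centred and gripped at 30 N. Now turn, watching the torque.

```bash
cat > q.py <<'E'
from h import *
s=manip.observe(); print('torque',s['torque'].round(3),'j6',s['joints'][5].round(3)); todo([.5413,.0585,.166],-2.2249)
E
echo '[[[0,0,0,0.12,0],[0,0,0,0.24,0],[0,0,0,0.36,0],[0,0,0,0.48,0],[0,0,0,0.6,0],[0,0,0,0.72,0],[0,0,0,0.84,0],[0,0,0,0.96,0]]]' | python3 shift.py; python3 q.py
echo '[[[0,0,0,0.12,0],[0,0,0,0.24,0],[0,0,0,0.36,0],[0,0,0,0.48,0],[0,0,0,0.54,0],[0,0,0,0.54,0]]]' | python3 shift.py; python3 q.py
```

```text
t: 10.97
tcp_pos: [0.5409, 0.0595, 0.1685]
eef_rot: [0.024, 1.0, 0.001, 0.0]
ft_force: [-3.6, 8.2, 6.8]
width: 0.0316
finger_force: 30.0
torque [1.512 0.721 0.177] j6 -1.461
shift [-0.0004 -0.001   0.0025] turn -0.965 tcp [0.5409 0.0595 0.1685] yaw 3.0934 t 10.9667 j6 -1.461
t: 11.47
tcp_pos: [0.5412, 0.06, 0.1686]
eef_rot: [0.289, 0.957, 0.002, 0.0]
ft_force: [-1.5, 12.5, 6.8]
width: 0.0314
finger_force: 30.0
torque [ 2.156  0.247 -0.085] j6 -0.922
shift [-0.001  -0.0012  0.0026] turn -1.503 tcp [0.5412 0.06   0.1686] yaw 2.5551 t 11.4667 j6 -0.922
```

```bash
echo '[[[0,0,0,0.1,0],[0,0,0,0.2,0],[0,0,0,0.3,0]]]' | python3 shift.py; python3 q.py | head -1
echo '[[[0,0,0,0.05,0],[0,0,0,0.1,0]]]' | python3 shift.py | head -1; python3 q.py | head -1
echo '[[[0,0,0,0.05,0],[0,0,0,0.1,0]]]' | python3 shift.py | head -1; python3 q.py | head -1
python3 -c "
from h import *
S=cam('scene'); cv2.imwrite('pics/s4.png',cv2.resize(S['color'][180:260,210:300],None,fx=6,fy=6,interpolation=cv2.INTER_CUBIC))"
```

```text
t: 11.72
tcp_pos: [0.5414, 0.0603, 0.1686]
eef_rot: [0.429, 0.903, 0.002, -0.0]
ft_force: [1.8, 14.1, 4.0]
width: 0.0312
finger_force: 30.0
torque [ 2.508 -0.366  0.135] j6 -0.622
t: 11.88
torque [ 2.566 -0.48   0.11 ] j6 -0.524
t: 12.05
torque [ 2.595 -0.631  0.067] j6 -0.425
```

View pics/s4.png

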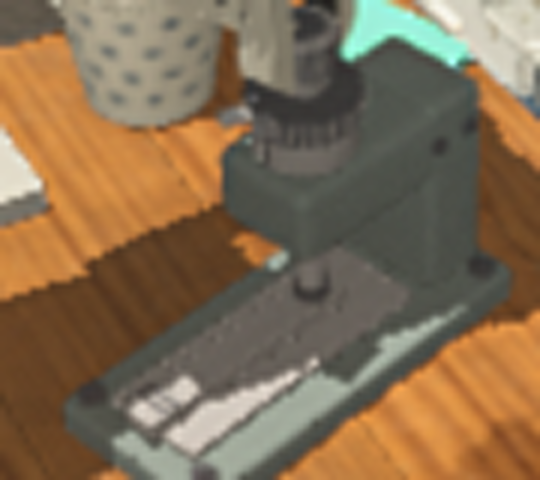

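The foot at (310,290) is just about on the slip. I'll go on in small steps.

```bash
for i in 1; do echo '[[[0,0,0,0.05,0],[0,0,0,0.1,0]]]' | python3 shift.py | head -1; python3 q.py | head -1
echo '[[[0,0,0,0.05,0],[0,0,0,0.1,0]]]' | python3 shift.py | head -1; python3 q.py | head -1; done
```

```text
t: 12.27
torque [ 2.615 -0.808  0.14 ] j6 -0.325
t: 12.43
torque [ 2.669 -1.012  0.147] j6 -0.225
```

```bash
echo '[[[0,0,0,0.025,0],[0,0,0,0.05,0]]]' | python3 shift.py | head -1; python3 q.py | head -1
echo '[[[0,0,0,0,0]]]' | python3 shift.py | head -1; python3 q.py | head -1
echo '[[[0,0,0,0,0]]]' | python3 shift.py | head -1; python3 q.py | head -1
echo '[[[0,0,0,0.025,0],[0,0,0,0.05,0]]]' | python3 shift.py | head -1; python3 q.py | head -1
echo '[[[0,0,0,0,0]]]' | python3 shift.py | head -1; python3 q.py | head -1
```

```text
t: 12.6
torque [ 2.686 -1.028  0.173] j6 -0.176
t: 12.68
torque [ 2.67  -1.131  0.078] j6 -0.175
t: 12.77
torque [ 2.674 -0.976 -0.019] j6 -0.177
t: 12.93
torque [ 2.677 -1.194  0.235] j6 -0.126
t: 13.02
torque [ 2.674 -1.135  0.076] j6 -0.125
```

```bash
echo '[[[0,0,0,0,0.06],[0,0,0,0,0.06],[0,0,0,0,0.06],[0,0,-0.03,0,0.075],[0,0,-0.06,0,0.075],[0,0,-0.09,-0.1,0.075],[-0.03,0,-0.09,-0.2,0.075],[-0.07,0,-0.09,-0.3,0.075]]]' | python3 shift.py | head -2
echo '[[[-0.04,0,0,-0.12,0.075],[-0.08,0,0,-0.24,0.075],[-0.12,0,0,-0.36,0.075],[-0.16,0,0,-0.48,0.075],[-0.16,0,0,-0.6,0.075],[-0.16,0,0,-0.7,0.075],[-0.16,0,0,-0.7,0.075]]]' | python3 shift.py | head -2
python3 - <<'E'
from h import *
T=cam('top');np.save('t5.npy',T,allow_pickle=True); S=cam('scene')
b=cv2.resize(T['color'][190:290,220:300],None,fx=5,fy=5,interpolation=cv2.INTER_CUBIC)
a=cv2.resize(S['color'][175:265,215:293],None,fx=5,fy=5,interpolation=cv2.INTER_CUBIC)
o=np.zeros((500,800,3),np.uint8);o[:,:400]=b;o[:450,405:795]=a;cv2.imwrite('pics/c5.png',o)
todo([.5408,.0590,.26],np.pi+.317)
E
```

```text
t: 13.68
tcp_pos: [0.5545, -0.0095, 0.26]
t: 14.27
tcp_pos: [0.6291, -0.1524, 0.257]
shift [ 0.161   0.1618 -0.0024] turn -0.704 tcp [ 0.629  -0.1516  0.2575] yaw 2.7551 t 14.3667 j6 -1.46
```

View pics/c5.png

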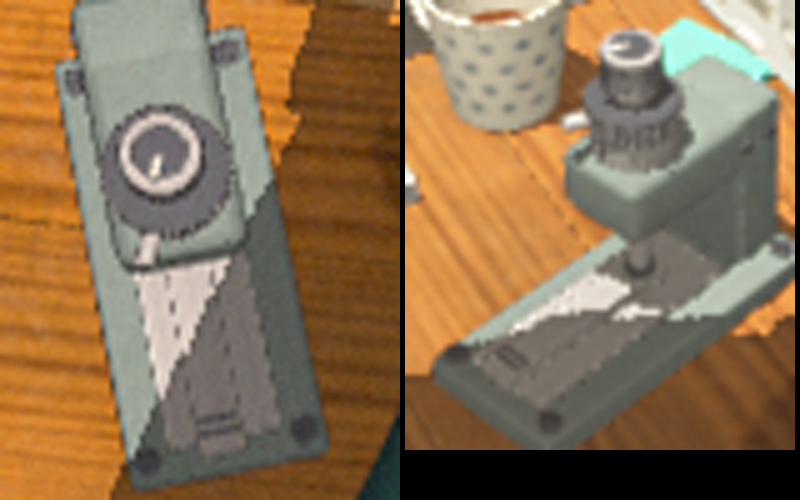

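The slip is straight on the bed with its grooves at (220,425). The white line now points from (160,152) to (153,174), and the foot is down on the slip. The pin is still at (148,250).

Run:
```python
from h import *
T=np.load('t5.npy',allow_pickle=True).item()
t=lambda L:[[220+(x-2)/5,190+(y-2)/5] for x,y in L]
def ang(a,b,z):
    K=plane(T,t([a,b]),z); d=K[1]-K[0]; return .317-np.arctan2(d[1],d[0])
for a in((160,152),(158,155)): print(ang(a,(153,174),.19)%(2*np.pi))
c=proj(T,[.5405,.0592,.150]); x=plane(T,t([(147,258)]),.15)[0]; d=x-[.5405,.0592,.15]; print('pin cw from -x',(.317-np.arctan2(d[1],d[0])-np.pi)%6.283, np.hypot(*d[:2]))
# line pixels by brightness inside the dark cap
```

```text
3.6311899499944738
3.5808391401047244
pin cw from -x 0.40002373671319 0.03548134300477677
```

```bash
echo '[[[0.027,0.027,0,-0.12,0.075],[0.054,0.054,0,-0.24,0.075],[0.081,0.081,0,-0.36,0.075],[0.108,0.108,0,-0.48,0.075],[0.135,0.135,0,-0.6,0.075],[0.161,0.162,0,-0.7,0.075],[0.161,0.162,0,-0.7,0.075],[0.161,0.162,0,-0.7,0.075]]]' | python3 shift.py | head -2
python3 -c "
from h import *
todo([.5405,.0592,.139],np.pi+.317)"
```

```text
t: 15.03
tcp_pos: [0.5395, 0.0606, 0.2583]
shift [-0.0004 -0.0016  0.1193] turn 0.0 tcp [0.5395 0.0606 0.2583] yaw -2.8244 t 15.0333 j6 -1.823
```

```bash
echo '[[[0,-0.001,0.04,0,0.075],[0,-0.001,0.08,0,0.075],[0,-0.001,0.11,0,0.075],[0,-0.001,0.119,0,0.075],[0,-0.001,0.119,0,0.075]]]' | python3 shift.py
echo '[[[0,0,0,0,0.05],[0,0,0,0,0.05],[0,0,0,0,0.05],[0,0,0,0,0.05]]]' | python3 shift.py; python3 q.py
```

```text
t: 15.45
tcp_pos: [0.5398, 0.0572, 0.1366]
eef_rot: [-0.156, 0.988, 0.0, -0.002]
ft_force: [0.9, -0.4, 0.5]
width: 0.075
finger_force: 0.0
t: 15.78
tcp_pos: [0.5412, 0.0581, 0.1403]
eef_rot: [-0.158, 0.987, 0.0, 0.001]
ft_force: [-3.6, 17.8, 7.0]
width: 0.053
finger_force: 9.3
torque [3.433 0.867 0.031] j6 -1.828
shift [-0.0003  0.0003 -0.0257] turn -0.6 tcp [0.5412 0.0581 0.1403] yaw -2.8248 t 15.7833 j6 -1.828
```

```bash
echo '[[[0,0.0008,0,0,0],[0,0.0008,0,0,0],[0,0.0008,0,0,0]]]' | python3 shift.py
echo '[[[0,0,0,0.1,0],[0,0,0,0.2,0],[0,0,0,0.3,0],[0,0,0,0.4,0],[0,0,0,0.5,0],[0,0,0,0.6,0],[0,0,0,0.7,0]]]' | python3 shift.py;python3 q.py
echo '[[[0,0,0,0.06,0],[0,0,0,0.12,0]]]' | python3 shift.py|head -1;python3 q.py|head -1
echo '[[[0,0,0,0.04,0],[0,0,0,0.08,0]]]' | python3 shift.py;python3 q.py|head -1
```

```text
t: 16.03
tcp_pos: [0.5409, 0.0591, 0.1403]
eef_rot: [-0.158, 0.987, 0.0, 0.001]
ft_force: [-0.7, 3.8, 5.9]
width: 0.0512
finger_force: 30.0
t: 16.62
tcp_pos: [0.541, 0.0599, 0.1403]
eef_rot: [0.192, 0.981, 0.001, 0.001]
ft_force: [0.1, 10.0, 5.0]
width: 0.0518
finger_force: 30.0
torque [ 1.853 -0.073  0.192] j6 -1.122
shift [-0.0009 -0.001  -0.0257] turn -1.304 tcp [0.541  0.0599 0.1403] yaw 2.7545 t 16.6167 j6 -1.122
t: 16.78
torque [ 1.972 -0.198  0.219] j6 -1.004
t: 16.95
tcp_pos: [0.541, 0.0601, 0.1403]
eef_rot: [0.288, 0.958, 0.002, 0.001]
ft_force: [2.0, 11.4, 5.6]
width: 0.0518
finger_force: 30.0
torque [ 2.043 -0.091  1.133] j6 -0.925
```

The end stop is felt: torque 1.1 N m after 0.90 rad. Release and check.

```bash
echo '[[[0,0,0,0,0],[0,0,0,0,0.075],[0,0,0,0,0.075],[0,0,0,0,0.075],[0,0,-0.03,0,0.075],[0,0,-0.07,0,0.075],[0,0,-0.11,0,0.075],[0,0,-0.12,0,0.075]]]' | python3 shift.py
echo '[[[0,-0.04,0,0,0.075],[0,-0.08,0,0,0.075],[0,-0.12,0,0,0.075],[0,-0.16,0,0,0.075],[0,-0.2,0,0,0.075],[0,-0.2,0,0,0.075]]]' | python3 shift.py
python3 - <<'E'
from h import *
T=cam('top');np.save('t6.npy',T,allow_pickle=True); S=cam('scene')
b=cv2.resize(T['color'][190:290,220:300],None,fx=5,fy=5,interpolation=cv2.INTER_CUBIC)
a=cv2.resize(S['color'][175:265,215:293],None,fx=5,fy=5,interpolation=cv2.INTER_CUBIC)
o=np.zeros((500,800,3),np.uint8);o[:,:400]=b;o[:450,405:795]=a;cv2.imwrite('pics/c6.png',o)
E
```

```text
t: 17.62
tcp_pos: [0.5413, 0.0585, 0.2654]
eef_rot: [0.287, 0.958, 0.001, 0.003]
ft_force: [-0.3, 0.7, 0.9]
width: 0.0753
finger_force: 0.0
t: 18.12
tcp_pos: [0.4275, -0.1126, 0.2592]
eef_rot: [0.29, 0.957, -0.001, 0.001]
ft_force: [-0.7, 0.3, -0.4]
width: 0.0753
finger_force: 0.0
```

View pics/c6.png

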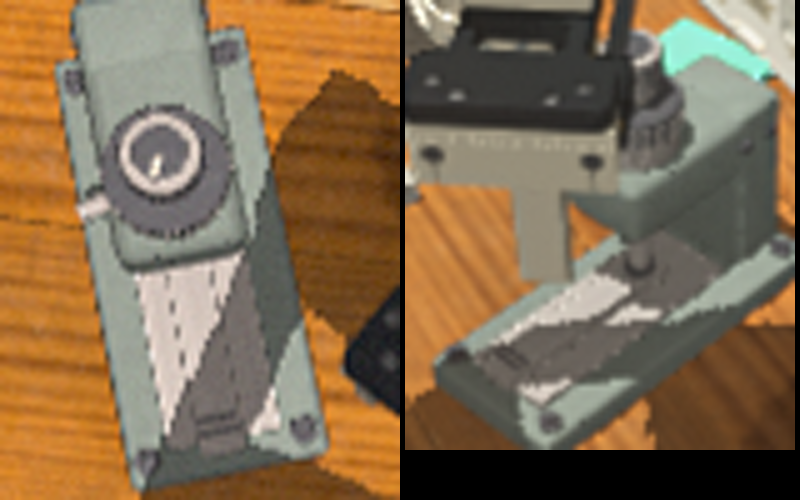

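The pin has swung to (85,210), the knob line is unchanged at (153,174), and the slip and foot are unmoved.

Run:
```python
from h import *
T=np.load('t6.npy',allow_pickle=True).item()
for p in((80,212),(95,206)):
    x=plane(T,[[220+(p[0]-2)/5,190+(p[1]-2)/5]],.15)[0]; d=x-[.5405,.0592,.15]; print('pin',(.317-np.arctan2(d[1],d[0])-np.pi)%6.283,np.hypot(*d[:2]))
print(manip.sign_off())
```

```text
pin 1.3266188853014889 0.037810705239944294
pin 1.315288714224577 0.03138220074733493
the job is handed in; nothing more can be done
None
```

The job is handed in: the 10 mm slip lies flat under the punch and nipped, the lock ring is tight at about 1.3 rad, and the arm is clear. I judged the nip from the knob's turn and wrist torque (roughly 15–28 N); I couldn't measure the punch force directly, and no verdict came back.

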